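# Serve a portion of walnuts from the locked tasting dispenser

## Robot

A 7-joint arm with a two-finger parallel gripper is mounted at the origin on the work surface. World frame = base frame: x ahead of the robot, y to its left, z up, the work surface at z = 0. Lengths are in mm, angles in rad, forces in N, time in s.
With the tool pointing down it reaches from about 425 to 875 mm from the base axis. Payload 4.7 kg.
Tool frame: the origin (TCP) lies where the fingers leave the gripper's body, on its centre line; the fingertips stand 73 mm ahead of it and the grasp point (between the pads) lies 54 mm ahead of it; z points along the fingers, y is the line along which they close (so a half turn about z gives the same grasp; the last joint's range is limited). The gripper opens to 85 mm and grips with 20 to 120 N. Pads are 22 mm wide; open, the fingers measure 114 mm over their backs; the gripper's body (76 mm by 85 mm) begins 54 mm behind the grasp point. The pads swing forward as they close: fully open they stand 13 mm farther back than shut.
Start: joints at [1.302, 0.321, -0.07, 1.45, 0.023, 1.371, -0.057], TCP at [181.36, -624.2, 303.949] pointing down, gripper open.
Joint ranges: [-2.86, 2.86], [-0.3, 2.09], [-1.38, 1.24], [0.06, 2.45], [-1.56, 4.7], [0.09, 2.05], [-2.69, 2.69]. Speed limits (rad/s): [2.57, 2.57, 3.14, 3.14, 3.14, 3.14, 3.14].

## Interface

Orientations are given as a unit quaternion [w, x, y, z].
In Python, from rig import env, eyes, order gives the robot as it stands.
- The arm moves only by the shell command python3 -m pendant 'ROWS' [FORCE]. ROWS is JSON, one flat list of numbers, 7 for each row, row after row: the closure, from 0 (fully open) to 1 (shut), then the shift along the world's x, y, z each as a share of 500 mm, from -1 to 1, then the turn, a rotation vector about the world's x, y, z each as a share of pi rad, from -1 to 1. In form: [grip, x, y, z, rx, ry, rz, grip, x, y, z, rx, ry, rz, ...]. A call has 1 to 10 rows; each row is the pose to reach, as a shift and turn from the pose commanded when the call began, turning the shorter way round; what a row does not reach only later rows make up. A row lasts 1/10 s, in which the tool goes at most 50 mm and 8.59 degrees, less where a joint would pass 70% of its speed; a pose out of reach is approached as far as the arm can. A call with a number of a shift or a turn outside -1 to 1 is refused whole. A call with a gripper value outside its range is refused whole. The fingers move at their own pace and stop on an object; FORCE is the grip in N (left out, the last holds). Time passes only in rows, so rows that repeat a pose let the fingers close. It gives the time, the measured TCP pose, the force, the opening and the grip force at its end, in the units of the state.
- env.read_state(): the state, without advancing time (a new reading comes with each control period).
- eyes.get_image(name): name is "scene" or "top" or "wrist"; returns (picture, depth): 384x512x3 uint8, red, green, blue; 384x512 float32, mm along the optical axis (not along the pixel's ray), 0 where there is no reading.
- eyes.camera_params(name): a dict with "fx", "fy", "cx", "cy" (pixels), "world_to_cam" (4x4, takes a point from world to camera coordinates). Camera axes: x right, y down, z forward; pixel columns grow to the right and rows downward; lengths in mm; the calibration is good to about 2 mm. A picture is of the moment at which its call begins: read the wrist's pose just before it. camera_params takes no time and is no camera call; for the wrist camera it gives the pose at the moment of the call.
- order.hand_in(): hands the job in; it is judged then, once.
The state is a dict: "time_s": time; "joint_pos": joint angles; "qvel": joint speeds; "joint_torque": joint torques, N m; "tcp_pos": TCP position; "tcp_rot": TCP orientation; "ft_force": force on the tool from outside, world axes, zero at the start; "wrist_torque": the same for the moment, N m; "width": opening from 0.0 (shut) to 1.0 (fully open); "finger_force": force on a finger pad.
Only numpy, scipy, OpenCV 4.12 (cv2) and the standard library are available. Lean on these libraries where they do the work, as an engineer would, in place of code of your own. Each camera call takes 0.05 s, during which the arm holds its last target. There are 200 camera calls.

## Task

Take the red key out of its rest, push it down into the slot of the walnut dispenser's lock and turn it clockwise as far as it goes, which lets the four walnuts roll down to the red gate; leave the key in the lock. Then pick up the wooden bowl, which has a handle to take it by, and, holding it up off the table under the spout, push its rim against the red paddle so that the gate opens and all four walnuts drop into the bowl. Finally stand the bowl with the walnuts on the round slate coaster and let go, without disturbing the jars and the wine bottle.

Things in the scene. Friction and masses are not known exactly. Their poses are not given: they have to be found in the camera images.
- dispenser: Fixed oak walnut dispenser, 245 mm high: a straight chute, 44 mm wide inside, rising at 27 degrees along its own +x from the spout. Origin on the table straight below the centre of the spout; x uphill, z up. A brass shutter at x = 78 mm holds the walnuts until the lock is turned; then the red gate at x = 36 mm holds them. Base plate 12 mm thick at x = 80 to 240, y = -55 to 55 mm.
- paddle_face (a point): Centre of the front face of the red paddle, a plate 60 mm wide spanning heights 62 to 100 mm under the chute; axes as the dispenser. At rest the face is 30 mm uphill of the spout centre. Push it along the dispenser +x with the far rim of the bowl (handle pointing to -x).
- spout (a point): Centre of the open underside of the spout, 108 mm above the table; opening 48 (dispenser x) x 44 mm; outer front face (clear plastic) at x = -29 mm, walls up to 180 mm high. The walnuts drop straight down from here. Nothing stands below it but the paddle.
- paddle (a joint): Travel of the paddle in m along the dispenser +x: 0 at rest, 0.03 at its stop; spring, 1 N at rest to 4 N at the stop, returns when let go. The gate sinks into the chute floor by 1.2 times the travel; walnuts pass over it from about 0.024: hold it at 0.026 to 0.03 for about 2 s (a bowl with its axis 1 to 5 mm uphill of the spout centre does that).
- lock_slot (a point): Centre of the mouth of the key slot in the top of the lock, a steel and brass cylinder 50 mm across, mouth 56 mm above the table, on a green housing 70 x 70 x 30 mm centred at dispenser x = 90, y = 130 mm. Slot 21 mm long (along this point's x) by 9 mm wide (y), 26 mm deep, edges chamfered 1.5 mm. Axes turn with the lock; z up.
- lock (a joint): Angle of the lock cylinder in rad, growing clockwise seen from above: starts at 0 to 0.15, stop at 1.25. Turns stiffly (0.06 N m) and stays where it is left; the shutter sinks into the chute floor with it, flush from about 0.95. The key has about 0.2 rad of play in the slot, so the hand must turn that much farther.
- key: Service key standing upright, blade down, in its rest, tip 8 mm above the table. Origin at the blade's tip, z up. Blade 18 (x) x 6 (y) x 22 mm, tapered in its last 3 mm; brass collar 26 x 14 mm at z = 22 to 26 mm stops on the lock's top; above it the flat red grip, 32 (x) x 10 mm (y), z = 26 to 66 mm. Same both ways round. 45 g.
- key_rest: Fixed dark wooden block 50 (x) x 36 (y) x 30 mm high with a slot along its x that holds the key. Origin under its centre.
- bowl: Wooden bowl, outer rim 110 mm across, 55 mm high, base 72 mm across, wall 4 mm, inner floor 5 mm up; straight bar handle to its own -x, 16 mm wide (y), 14 mm high, centre line 45 mm above the underside, from the rim out to 151 mm from the axis. Origin under the centre of the bowl, z up. About 170 g.
- bowl_mid (a point): Point on the bowl's axis, 30 mm above its underside.
- bowl_grip (a point): Point on the middle of the bowl's handle, 105 mm from the bowl's axis, 45 mm above its underside: where to pinch it, fingers closing along the bowl's y.
- coaster: Fixed round dark slate coaster 130 mm across, 5 mm thick. Origin under its centre.
- walnut0: Brown walnut 30 mm thick and 35 mm long, about 14 g, waiting in the chute above the brass shutter at the start. Origin at its centre.
- walnut1: Brown walnut 30 mm thick and 35 mm long, about 14 g, waiting in the chute above the brass shutter at the start. Origin at its centre.
- walnut2: Brown walnut 30 mm thick and 35 mm long, about 14 g, waiting in the chute above the brass shutter at the start. Origin at its centre.
- walnut3: Brown walnut 30 mm thick and 35 mm long, about 14 g, waiting in the chute above the brass shutter at the start. Origin at its centre.
- pepper_jar: Bystander: red jar with brass lid, 72 mm across, 110 mm high. Origin under its centre.
- honey_jar: Bystander: amber jar with white lid, 64 mm across, 90 mm high. Origin under its centre.
- wine_bottle: Bystander: dark wine bottle, 74 mm across, 290 mm high. Origin under its centre.

How it is judged:
By the outcome, as a careful person would: the job done as asked, in the order asked, and still so for the second after the job is handed in, with the robot touching nothing.
It also fails if it takes over 67 s, if anything falls off the work surface, if the arm or the gripper's body presses on something with over 40 N, if the wrist force passes 120 N, or if a joint passes its speed limit or range.

## Working session

There is one attempt and no reset: what is moved stays moved. The work goes in short steps, Python scripts to look and compute and a shell command to move; the robot and the scene stay as the last step left them, time stands still between calls to the robot, and variables do not carry over. Pictures are saved under pics/ and viewed, at most 10 in all, crops included, and the job is handed in when it is done.

```bash
ls; mkdir -p pics
python3 - <<'E'
from rig import env, eyes, order
import cv2, numpy as np
s=env.read_state(); print({k:np.round(v,3).tolist() if not isinstance(v,(int,float)) else v for k,v in s.items()})
for n in ("scene","top"):
    im,d=eyes.get_image(n); p=eyes.camera_params(n)
    np.savez(f"{n}.npz",im=im,d=d,K=[p["fx"],p["fy"],p["cx"],p["cy"]],T=p["world_to_cam"])
    cv2.imwrite(f"pics/{n}0.png",im[...,::-1])
    T=np.array(p["world_to_cam"]); print(n,p["fx"],p["cx"],p["cy"],np.round(-T[:3,:3].T@T[:3,3]),np.round(T[:3,:3],2).tolist())
E
```

```text
pics
{'time_s': 0.0, 'joint_pos': [1.302, 0.322, -0.07, 1.452, 0.023, 1.371, -0.057], 'qvel': [-0.0, -0.001, 0.0, 0.0, 0.001, -0.0, 0.001], 'joint_torque': [-0.001, -49.358, -0.383, -31.434, 0.013, 0.011, -0.0], 'tcp_pos': [181.239, -623.798, 302.804], 'tcp_rot': [-0.001, 0.99, 0.141, -0.0], 'ft_force': [0.687, 0.31, 0.284], 'wrist_torque': [0.029, 0.047, 0.057], 'finger_force': 0.0, 'width': 1.0009726902129232}
scene 467.5484340356178 246.10946244858613 182.59691147063148 [1340. -643. 1087.] [[0.65, 0.76, 0.0], [0.53, -0.45, -0.72], [-0.55, 0.47, -0.69]]
top 350.03575986382975 255.83372560803542 192.03059745789113 [ 523.    5. 1071.] [[0.02, -1.0, 0.03], [-1.0, -0.03, -0.07], [0.07, -0.02, -1.0]]
```

View pics/scene0.png

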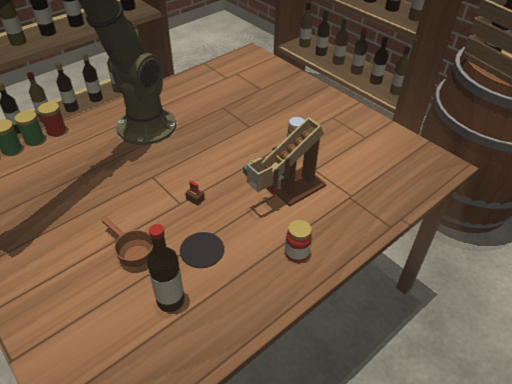

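View pics/top0.png

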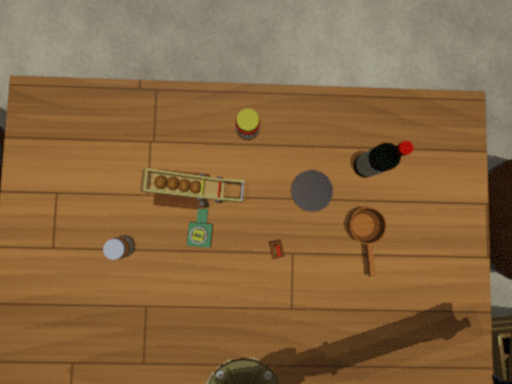

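The scene view shows the dispenser (about 285,165), key in its rest (195,192), bowl (135,250), coaster (202,250) and jars. In the top view: key (277,249), lock (199,235), chute from spout (235,190) up to (150,180), bowl (365,225) with its handle down to (371,273), coaster (312,190).

```bash
cat > h.py <<'E'
import numpy as np, cv2
def load(n):
    z=np.load(n+".npz"); return z["im"],z["d"],z["K"],z["T"]
def grab(n,tag):
    from rig import env, eyes
    s=env.read_state(); p=eyes.camera_params(n); im,d=eyes.get_image(n)
    np.savez(tag+".npz",im=im,d=d,K=[p["fx"],p["fy"],p["cx"],p["cy"]],T=p["world_to_cam"],tcp=s["tcp_pos"],rot=s["tcp_rot"])
    return im
def ray(uv,K,T):
    uv=np.atleast_2d(uv).astype(float); c=np.c_[(uv[:,0]-K[2])/K[0],(uv[:,1]-K[3])/K[1],np.ones(len(uv))]
    return -T[:3,:3].T@T[:3,3], c@T[:3,:3]
def plane(uv,z,K,T):
    o,r=ray(uv,K,T); return o+r*((z-o[2])/r[:,2])[:,None]
def tri(a,b):  # a,b=(uv,K,T) nearest point of two rays and their gap
    o1,r1=ray(*a);o2,r2=ray(*b);r1=r1[0];r2=r2[0]
    t=np.linalg.lstsq(np.c_[r1,-r2],o2-o1,rcond=None)[0]
    p=o1+t[0]*r1;q=o2+t[1]*r2; return (p+q)/2,np.linalg.norm(p-q)
def proj(P,K,T):
    c=np.atleast_2d(P)@T[:3,:3].T+T[:3,3]; return np.c_[c[:,0]/c[:,2]*K[0]+K[2],c[:,1]/c[:,2]*K[1]+K[3]]
def blobs(m,amin=30):
    n,l,st,ce=cv2.connectedComponentsWithStats(m.astype(np.uint8)); return [(st[i].tolist(),ce[i].round(1).tolist(),l==i) for i in range(1,n) if st[i,4]>=amin]
E
python3 - <<'E'
from h import *
im,d,K,T=load("top")
for n,uv,z in [("key",(278,251),60),("lock",(199,235),56),("rest",(277,249),30),("coaster",(312,190),5),("bowl",(365.5,225),55),("handle end",(371,275),45),("spoutlow",(222,190),108),("chute l",(147,182),240),("chuteR",(243,190),180),("pepper",(248,119),110),("honey",(114,249),90)]:
    print(n,plane(uv,z,K,T).round(0)[0], d[int(uv[1]),int(uv[0])])
hsv=cv2.cvtColor(im,cv2.COLOR_RGB2HSV); 
red=((hsv[...,0]<8)|(hsv[...,0]>172))&(hsv[...,1]>150)&(hsv[...,2]>70)
print("red",[b[:2] for b in blobs(red,8)])
c=im[150:290,130:400]; cv2.imwrite("pics/top_c.png",cv2.resize(c[:,:,::-1],None,fx=2.95,fy=2.95,interpolation=cv2.INTER_CUBIC))
E
```

```text
key [430. -87.  60.] 993.41864
lock [471. 141.  56.] 1032.9141
rest [433. -86.  30.] 995.1899
coaster [ 613. -193.    5.] 1074.71
bowl [ 510. -341.   55.] 1070.6315
handle end [ 365. -361.   45.] 1014.1144
spoutlow [598.  75. 108.] 955.38495
chute l [602. 243. 240.] 862.2666
chuteR [593.  17. 180.] 1076.551
pepper [798.   9. 110.] 981.74677
honey [429. 368.  90.] 961.58405
red [([237, 126, 22, 9, 59], [247.6, 131.4]), ([398, 141, 16, 14, 162], [405.5, 147.2]), ([276, 245, 5, 11, 36], [277.9, 250.3])]
```

View pics/top_c.png

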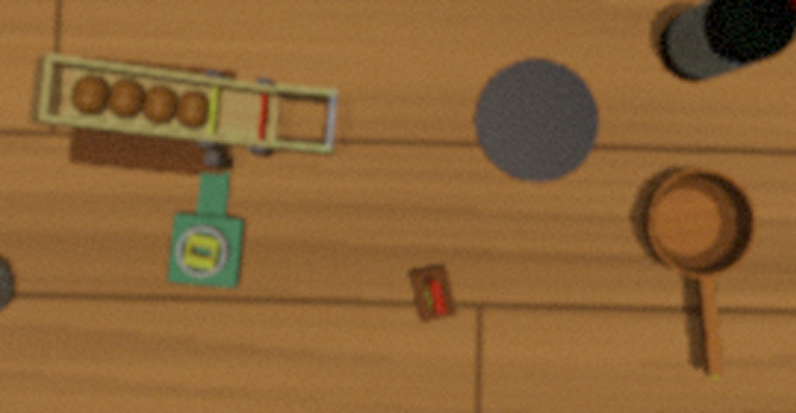

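The crop shows the spout opening at crop (305,120), the red gate at (264,115) and the lock at (202,250) with its slot running roughly along image x. It also shows the key grip tilted slightly from vertical at (434,293), and the bowl with its handle pointing down at (695,225)→(713,375).

```bash
python3 -m pendant '[0,0.24,0.5,0.0,0,0,0,0,0.24,0.5,0,0,0,0,0,0.24,0.5,0,0,0,0,0,0.24,0.5,0,0,0,0,0,0.24,0.5,0,0,0,0,0,0.24,0.5,0,0,0,0,0,0.5,1.0,0,0,0,0,0,0.5,1.0,0,0,0,0,0,0.5,1.0,0,0,0,0,0,0.5,1.0,0,0,0,0]'
python3 - <<'E'
from h import *
from rig import eyes,env
p=eyes.camera_params("wrist");T=np.array(p["world_to_cam"]);print(p["fx"],p["cx"],p["cy"],-T[:3,:3].T@T[:3,3],T[:3,:3].round(2).tolist(),env.read_state()["tcp_pos"])
E
```

```text
time_s: 1.1
tcp_pos: [394.0, -194.8, 303.8]
tcp_rot: [0.0, 0.99, 0.141, -0.0]
ft_force: [0.7, -1.3, 0.7]
width: 1.001
finger_force: 0.0
331.47813435115603 259.2289838065196 186.51735375474863 [ 465.56784935 -174.32085091  374.52129697] [[0.28, -0.96, -0.0], [-0.92, -0.27, 0.29], [-0.28, -0.08, -0.96]] [ 393.95129475 -194.76915171  303.77819676]
```

```bash
python3 -c "
from h import *
grab('wrist','w1')"
python3 -m pendant '[0,0.04,0.2,0,0,0,0,0,0.08,0.4,0,0,0,0,0,0.08,0.4,0,0,0,0,0,0.08,0.4,0,0,0,0,0,0.08,0.4,0,0,0,0,0,0.08,0.4,0,0,0,0]'
python3 - <<'E'
from h import *
a=load("w1")[0]; b=grab("wrist","w2")
cv2.imwrite("pics/w12.png",cv2.resize(np.vstack([a,b])[:,:,::-1],(400,600),interpolation=cv2.INTER_AREA))
cv2.imwrite("pics/w2.png",b[:,:,::-1])
E
```

```text
time_s: 1.75
tcp_pos: [433.5, 4.4, 303.8]
tcp_rot: [0.0, 0.99, 0.143, -0.0]
ft_force: [-0.4, -1.1, 0.2]
width: 0.998
finger_force: 0.0
```

View pics/w12.png

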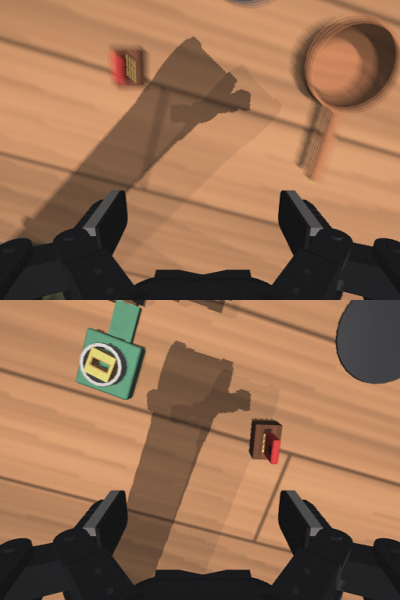

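w12 shows the bowl and key blurred by motion in the upper half. The lower half is sharp: lock slot at about (128,80) in full-resolution pixels, and the key's red grip at (350,186), leaning by perspective.

```bash
python3 -m pendant '[0,0,0.1,0,0,0,0,0,0,0.2,0,0,0,0,0,0,0.2,0,0,0,0,0,0,0.2,0,0,0,0,0,0,0.2,0,0,0,0,0,0,0.2,0,0,0,0]' >/dev/null; python3 -c "
from h import *
grab('wrist','w3')"
python3 -m pendant '[0,0,-0.1,0,0,0,0,0,0,-0.2,0,0,0,0,0,0,-0.3,0,0,0,0,0,0,-0.38,0,0,0,0,0,0,-0.38,0,0,0,0,0,0,-0.38,0,0,0,0,0,0,-0.38,0,0,0,0,0,0,-0.38,0,0,0,0]'
python3 - <<'E'
from h import *
grab("wrist","w4")
for n in ("w2","w3","w4"):
    im,d,K,T=load(n); hsv=cv2.cvtColor(im,cv2.COLOR_RGB2HSV); H,S,V=[hsv[...,i].astype(int) for i in range(3)]
    red=((H<6)|(H>174))&(S>170)&(V>90)
    yel=(H>22)&(H<36)&(S>90)&(V>110)
    gr=(H>60)&(H<95)&(S>80)&(V>50)
    for nm,m in (("red",red),("yel",yel),("green",gr)): print(n,nm,[(b[0],b[1]) for b in blobs(m,40)])
def crop(n,u,v,r=42):
    im=load(n)[0]; im=cv2.copyMakeBorder(im,60,60,60,60,0); return cv2.resize(im[v+60-r:v+60+r,u+60-r:u+60+r],(380,290*84//84),interpolation=cv2.INTER_CUBIC)
def c2(n,u,v,r=30): im=cv2.copyMakeBorder(load(n)[0],60,60,60,60,cv2.BORDER_CONSTANT); return cv2.resize(im[v+60-r:v+60+r,u+60-r:u+60+r],(300,300),interpolation=cv2.INTER_CUBIC)
im3=load("w3")
# predicted pixels of lock/key from rough positions
uL=proj([471,141,56],*im3[2:])[0].astype(int); w4=load("w4"); uK=proj([431,-87,60],*w4[2:])[0].astype(int); print(uL,uK)
cv2.imwrite("pics/crops.png",np.vstack([np.hstack([c2("w2",128,80),c2("w2",345,186)]),np.hstack([c2("w3",*uL),c2("w4",*uK)])])[:,:,::-1])
E
```

```text
time_s: 3.25
tcp_pos: [433.8, -85.5, 304.0]
tcp_rot: [0.0, 0.99, 0.142, 0.0]
ft_force: [0.4, -0.1, 0.1]
width: 1.005
finger_force: 0.0
w2 red [([346, 178, 13, 32, 287], [351.8, 193.8])]
w2 yel [([107, 60, 42, 46, 795], [127.3, 82.4])]
w2 green [([98, 1, 84, 127, 3741], [151.2, 60.8]), ([127, 79, 12, 9, 55], [132.4, 82.9])]
w3 red [([437, 204, 15, 30, 281], [444.2, 219.0])]
w3 yel []
w3 green [([190, 32, 83, 122, 3594], [238.4, 89.6]), ([227, 92, 19, 10, 56], [236.2, 95.7]), ([221, 106, 19, 14, 104], [229.7, 112.6]), ([239, 111, 11, 20, 64], [245.1, 120.8])]
w4 red [([257, 152, 10, 33, 296], [261.7, 167.9])]
w4 yel [([7, 30, 40, 47, 737], [25.6, 53.4])]
w4 green [([6, 0, 86, 103, 3139], [58.9, 43.9])]
[229 117] [259 169]
```

View pics/crops.png

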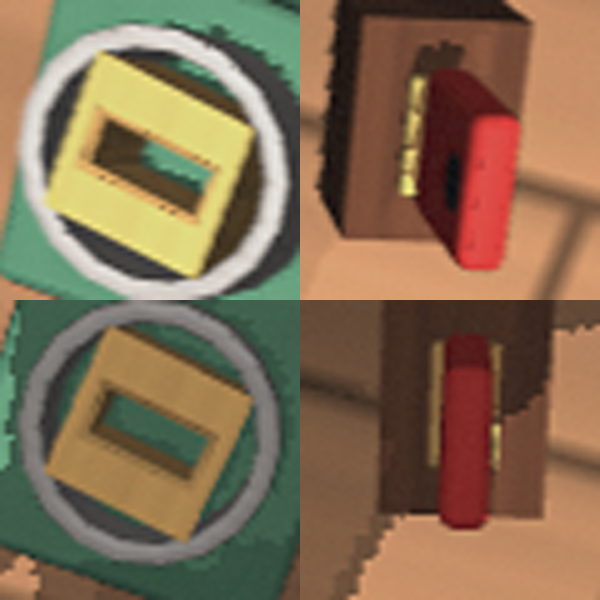

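The crops show the lock square centred at w2 (127.7,82.4) and w3 (228.5,113.4), and the key's top face centred at w2 (352.4,194) and w4 (261.8,167.6). Next I triangulate these.

Run:
```python
from h import *
W={n:load(n)[2:] for n in ("w2","w3","w4","top")}
A=lambda n,uv:(uv,*W[n])
print("lock",tri(A("w2",(127.7,82.4)),A("w3",(228.5,113.4))),"top:",tri(A("w3",(228.5,113.4)),A("top",(199,235))))
print("key",tri(A("w2",(352.4,194)),A("w4",(261.8,167.6))))
c=lambda u0,v0,cs:np.array([(u0-30+(x+.5)/5-.5,v0-30+(y+.5)/5-.5) for x,y in cs])
def ang(P): 
    return np.degrees(np.arctan2(P[1],P[0]))
for n,o,sq,sl in (("w2",(128,80),[(98,52),(255,128),(197,277),(45,205)],[(105,107),(220,168),(198,220),(80,160)]),("w3",(229,117),[(112,26),(253,100),(188,242),(45,172)],[(105,78),(217,138),(190,182),(90,135)])):
    for nm,cs in (("sq",sq),("slot",sl)):
        P=plane(c(*o,cs),56,*W[n]); v=P[1]-P[0]+P[2]-P[3]; w=P[3]-P[0]+P[2]-P[1]
        print(n,nm,P.mean(0).round(1),"long axis ang",ang(v).round(1),"short",ang(w).round(1),np.linalg.norm(v)/2,np.linalg.norm(w)/2)
for n,o,cs in (("w4",(259,169),[(142,66),(191,66),(190,226),(141,226)]),("w2",(345,186),[(182,115),(217,120),(197,268),(160,265)])):
    P=plane(c(*o,cs),74,*W[n]); v=P[1]-P[0]+P[2]-P[3]; w=P[3]-P[0]+P[2]-P[1]
    print(n,"key",P.mean(0).round(1),ang(w),np.linalg.norm(v)/2,np.linalg.norm(w)/2)
s=np.load("w4.npz"); print(s["tcp"],s["rot"])
# mask PCA of key in w2/w3/w4 top? lock centre by w4
```

```text
lock (array([474.14899492, 142.59893195,  54.15626656]), np.float64(0.22373502439183826)) top: (array([469.28515903, 145.84588745,  15.11332617]), np.float64(2.1953473484517625))
key (array([436.62054157, -87.32006787,  75.10679449]), np.float64(0.5846812291317678))
w2 sq [473.9 142.1  56. ] long axis ang -99.3 short 169.8 29.815723846021353 29.56174737585857
w2 slot [474.5 141.8  56. ] long axis ang -101.3 short 166.2 22.76628671067015 10.635837078789237
w3 sq [473.8 142.4  56. ] long axis ang -100.7 short 169.7 29.527188117481895 29.620370912529477
w3 slot [474.4 142.3  56. ] long axis ang -100.6 short 171.6 22.005673288035126 10.204710931973077
w4 key [436.3 -87.5  74. ] -163.89326172080436 9.133699460059463 30.627144757754195
w2 key [435.9 -87.8  74. ] -166.602606891073 6.97999928019546 29.932470266242298
[433.75549276 -85.5485199  304.02173029] [1.23688790e-04 9.89867099e-01 1.41996869e-01 2.73010758e-05]
```

```bash
python3 -m pendant '[0,0.005,-0.004,-0.08,0,0,0,0,0.005,-0.004,-0.16,0,0,0,0,0.005,-0.004,-0.24,0,0,0,0,0.005,-0.004,-0.3,0,0,0,0,0.005,-0.004,-0.34,0,0,0,0,0.005,-0.004,-0.37,0,0,0,0,0.005,-0.004,-0.384,0,0,0,0,0.005,-0.004,-0.384,0,0,0,0,0.005,-0.004,-0.384,0,0,0]'
python3 -m pendant '[1,0,0,0,0,0,0,1,0,0,0,0,0,0,1,0,0,0,0,0,0,1,0,0,0,0,0,0,1,0,0,0,0,0,0,1,0,0,0,0,0,0,1,0,0,0,0,0,0]' 50; python3 -c "
from h import *
grab('wrist','w5')"
```

```text
time_s: 4.2
tcp_pos: [436.7, -88.6, 112.6]
tcp_rot: [0.0, 0.99, 0.141, 0.0]
ft_force: [-0.6, -0.3, 0.5]
width: 0.999
finger_force: 0.0
time_s: 4.9
tcp_pos: [436.2, -88.7, 112.1]
tcp_rot: [0.0, 0.99, 0.141, -0.0]
ft_force: [-1.1, 0.4, 2.8]
width: 0.114
finger_force: 50.6
```

```bash
python3 -m pendant '[1,0,0,0.03,0,0,0,1,0,0,0.08,0,0,0,1,0,0.05,0.14,0,0,0.045,1,0.015,0.12,0.16,0,0,0.09,1,0.03,0.2,0.16,0,0,0.135,1,0.045,0.27,0.16,0,0,0.18,1,0.06,0.34,0.16,0,0,0.225,1,0.0756,0.4,0.16,0,0,0.27,1,0.0756,0.45,0.16,0,0,0.315,1,0.0756,0.459,0.16,0,0,0.353]' 50
python3 -m pendant '[1,0,0,0,0,0,0,1,0,0,0,0,0,0,1,0,0,0,0,0,0]'
python3 - <<'E'
from h import *
im=grab("wrist","w6")
from rig import env; s=env.read_state(); print(s["tcp_pos"],s["tcp_rot"])
cv2.imwrite("pics/w56.png",np.hstack([load("w5")[0][100:384,130:390],im[100:384,130:390]])[:,:,::-1])
E
```

```text
time_s: 5.95
tcp_pos: [473.4, 144.6, 192.0]
tcp_rot: [-0.001, 0.764, 0.645, 0.001]
ft_force: [-0.1, -0.8, 0.1]
width: 0.101
finger_force: 50.2
time_s: 6.25
tcp_pos: [474.0, 139.6, 191.7]
tcp_rot: [0.0, 0.769, 0.64, -0.0]
ft_force: [-0.1, 0.0, 0.1]
width: 0.111
finger_force: 50.2
[474.05105329 139.67784738 191.81866629] [ 2.40767149e-04  7.68527816e-01  6.39816298e-01 -2.05995013e-04]
```

View pics/w56.png

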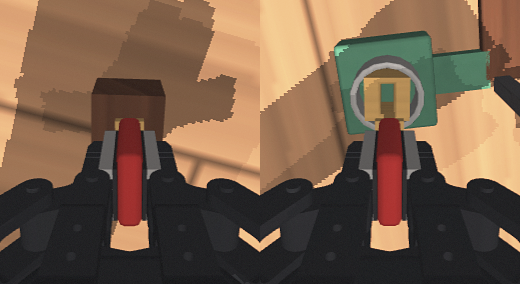

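The crops show the key gripped centrally between the pads, and the lock slot at full-resolution pixel (257,190), already lined up with the key's plane. I'll refine the remaining offset numerically from this view.

Run:
```python
from h import *
im,d,K,T=load("w6"); hsv=cv2.cvtColor(im,cv2.COLOR_RGB2HSV)
print("predicted square corners px", proj([[474.2+15*np.sqrt(2)*np.cos(np.radians(79.8+45+90*k)),142.2+15*np.sqrt(2)*np.sin(np.radians(79.8+45+90*k)),56] for k in range(4)],K,T).round(1).tolist(),"slot",proj([474.2,142.2,56],K,T))
for r in (180,184,188,192,196): print(r,[f"{h},{s},{v}" for h,s,v in hsv[r,228:286:2]])
print("col 250",[f"{r}:{hsv[r,250,0]},{hsv[r,250,1]},{hsv[r,250,2]}" for r in range(166,222,2)])
print("col 257",[f"{r}:{hsv[r,257,0]},{hsv[r,257,1]},{hsv[r,257,2]}" for r in range(166,222,2)])
```

```text
predicted square corners px [[234.0, 177.6], [235.2, 220.7], [279.9, 220.5], [280.5, 177.4]] slot [[257.43607099 199.49609963]]
180 ['13,11,162', '10,14,161', '76,52,122', '17,139,222', '17,134,215', '17,135,215', '17,134,215', '17,133,216', '17,132,179', '17,132,181', '17,134,183', '17,135,182', '17,132,184', '18,135,182', '17,135,183', '17,134,181', '17,132,183', '17,134,181', '17,133,182', '17,133,184', '17,132,183', '17,133,182', '18,133,182', '18,133,182', '18,133,180', '17,134,184', '37,73,118', '0,13,114', '11,15,140']
184 ['15,14,150', '73,89,112', '76,94,125', '19,126,198', '17,136,216', '17,137,211', '18,135,183', '17,135,183', '18,134,183', '17,133,184', '18,134,169', '18,120,125', '75,98,109', '75,94,108', '74,89,109', '75,93,107', '75,91,109', '74,89,106', '16,132,137', '17,130,174', '17,131,185', '17,133,184', '17,133,182', '17,132,183', '17,136,182', '17,135,185', '36,74,121', '73,90,111', '69,45,97']
188 ['0,10,80', '73,90,108', '75,94,106', '19,128,194', '17,135,178', '17,134,181', '17,134,181', '18,135,182', '17,134,183', '18,133,182', '18,132,166', '17,122,127', '7
[... 1325 characters left out ...]
25', '200:18,120,127', '202:17,131,128', '204:17,127,129', '206:17,129,128', '208:18,131,140', '210:18,132,141', '212:17,132,143', '214:17,133,172', '216:17,134,181', '218:18,124,123', '220:10,148,100']
col 257 ['166:13,14,160', '168:17,111,99', '170:18,124,105', '172:18,126,107', '174:18,130,106', '176:17,124,103', '178:17,133,188', '180:17,133,182', '182:17,134,165', '184:75,94,108', '186:72,80,108', '188:72,83,108', '190:73,83,107', '192:72,83,108', '194:74,83,108', '196:72,85,108', '198:73,83,107', '200:73,89,109', '202:16,131,107', '204:17,126,105', '206:17,124,107', '208:18,124,103', '210:17,121,105', '212:17,127,108', '214:17,124,109', '216:18,124,109', '218:0,178,99', '220:0,178,99']
```

```bash
python3 -m pendant '[1,0,0.004,-0.02,0,0,0,1,0,0.004,-0.04,0,0,0,1,0,0.004,-0.05,0,0,0,1,0,0.004,-0.05,0,0,0,1,0,0.004,-0.06,0,0,0,1,0,0.004,-0.066,0,0,0,1,0,0.004,-0.072,0,0,0,1,0,0.004,-0.076,0,0,0]' 
python3 -m pendant '[1,0,0,0,0,0,0]'
```

```text
time_s: 7.1
tcp_pos: [473.9, 142.7, 153.7]
tcp_rot: [0.0, 0.767, 0.641, -0.0]
ft_force: [0.3, -0.3, -1.0]
width: 0.111
finger_force: 50.2
time_s: 7.2
tcp_pos: [473.8, 142.7, 153.7]
tcp_rot: [-0.0, 0.767, 0.641, -0.0]
ft_force: [-0.8, -0.1, -0.9]
width: 0.113
finger_force: 50.2
```

```bash
python3 -m pendant '[1,0,0,-0.006,0,0,0,1,0,0,-0.012,0,0,0,1,0,0,-0.018,0,0,0,1,0,0,-0.024,0,0,0,1,0,0,-0.028,0,0,0,1,0,0,-0.032,0,0,0,1,0,0,-0.032,0,0,0,1,0,0,-0.032,0,0,0]'
```

```text
time_s: 8.0
tcp_pos: [474.0, 142.8, 138.1]
tcp_rot: [0.0, 0.767, 0.641, -0.0]
ft_force: [-0.6, -1.1, 2.7]
width: 0.11
finger_force: 50.5
```

```bash
python3 -m pendant '[1,0,0,0,0,0,-0.03,1,0,0,0,0,0,-0.06,1,0,0,0,0,0,-0.1,1,0,0,0,0,0,-0.14,1,0,0,0,0,0,-0.18,1,0,0,0,0,0,-0.22,1,0,0,0,0,0,-0.26,1,0,0,0,0,0,-0.3,1,0,0,0,0,0,-0.34,1,0,0,0,0,0,-0.36]' 
python3 -c "
from rig import env
s=env.read_state();print(s['wrist_torque'],s['joint_pos'])"
python3 -m pendant '[1,0,0,0,0,0,-0.02,1,0,0,0,0,0,-0.04,1,0,0,0,0,0,-0.06,1,0,0,0,0,0,-0.06]'
python3 -c "
from rig import env
s=env.read_state();print(s['wrist_torque'])"
```

```text
time_s: 9.0
tcp_pos: [474.0, 142.8, 138.1]
tcp_rot: [0.0, 0.992, 0.128, 0.0]
ft_force: [-0.5, -1.4, 2.4]
width: 0.108
finger_force: 50.6
[-0.13711095  0.25888597  0.09024022] [ 0.34221392  0.2163864  -0.74501915  1.9934616   0.17493153  0.99492555
 -1.80056004]
time_s: 9.4
tcp_pos: [474.0, 142.6, 138.1]
tcp_rot: [0.0, 0.999, 0.036, 0.0]
ft_force: [-1.3, -1.2, 1.9]
width: 0.108
finger_force: 50.6
[-0.15117412  0.22418361  0.08267465]
```

```bash
for i in 1 2 3; do python3 -m pendant '[1,0,0,0,0,0,-0.012,1,0,0,0,0,0,-0.012,1,0,0,0,0,0,-0.012]' | grep -E 'rot|force'
python3 -c "
from rig import env
s=env.read_state();print(s['wrist_torque'],s['joint_pos'][6])"; done
```

```text
tcp_rot: [0.0, 1.0, 0.018, 0.0]
ft_force: [-1.2, -1.2, 3.9]
finger_force: 50.7
[-0.27288723  0.26429133  0.13586759] -2.013596585308909
tcp_rot: [0.0, 1.0, -0.001, 0.0]
ft_force: [-1.0, -1.5, 3.4]
finger_force: 51.0
[-0.38262699  0.20366968  0.35114   ] -2.0501262983852184
tcp_rot: [0.0, 1.0, -0.019, 0.0]
ft_force: [-1.6, -2.2, 5.4]
finger_force: 52.3
[-0.56806432  0.26660958  0.74168225] -2.086486081465821
```

The torque climbed to 0.74 N·m, so the lock is at its stop. I'll ease off, release the key, and rise to view the dispenser from two places.

```bash
python3 -m pendant '[1,0,0,0,0,0,0.02,1,0,0,0,0,0,0.02,0,0,0,0,0,0,0.02,0,0,0,0,0,0,0.02,0,0,0,0,0,0,0.02,0,0,0,0,0,0,0.02,0,0,0,0,0,0,0.02,0,0,0,0.03,0,0,0.02,0,0,0,0.08,0,0,0.02,0,0,0,0.17,0,0,0.02]'
python3 -m pendant '[0,0.03,-0.04,0.08,0,0,0,0,0.06,-0.1,0.16,0,0,0,0,0.09,-0.166,0.234,0,0,0,0,0.09,-0.166,0.234,0,0,0,0,0.09,-0.166,0.234,0,0,0,0,0.09,-0.166,0.234,0,0,0]'
python3 -c "
from h import *
grab('wrist','d1')"
python3 -m pendant '[0,0,-0.08,0,0,0,0,0,0,-0.16,0,0,0,0,0,0,-0.24,0,0,0,0,0,0,-0.24,0,0,0,0,0,0,-0.24,0,0,0,0,0,0,-0.24,0,0,0,0]'
python3 - <<'E'
from h import *
a=load("d1")[0]; b=grab("wrist","d2")
cv2.imwrite("pics/d12.png",cv2.resize(np.hstack([a,b])[:,:,::-1],(800,300),interpolation=cv2.INTER_AREA))
E
```

```text
time_s: 11.3
tcp_pos: [472.3, 142.4, 222.5]
tcp_rot: [0.0, 1.0, 0.011, -0.003]
ft_force: [1.7, -0.4, 0.1]
width: 1.0
finger_force: 0.0
time_s: 11.9
tcp_pos: [518.1, 60.9, 339.5]
tcp_rot: [-0.0, 1.0, 0.012, -0.001]
ft_force: [-0.6, 1.5, 0.2]
width: 1.0
finger_force: 0.0
time_s: 12.55
tcp_pos: [518.7, -58.1, 339.3]
tcp_rot: [-0.0, 1.0, 0.013, -0.001]
ft_force: [0.3, 0.3, 0.0]
width: 1.002
finger_force: 0.0
```

View pics/d12.png

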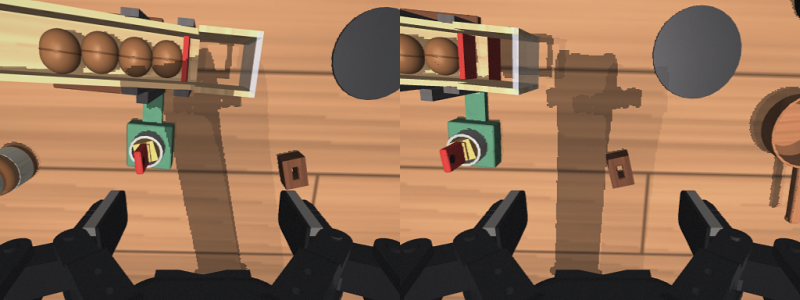

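d12 shows the four walnuts lying against the red gate (d1 ~(185,60)), the key upright in the lock, and the clear spout front at d1 (260,65) and d2 (517,60). I'll crop the spout to measure it.

Run:
```python
from h import *
f=lambda n,u,v:cv2.resize(load(n)[0][v:v+120,u:u+130],None,fx=3,fy=3,interpolation=cv2.INTER_CUBIC)
cv2.imwrite("pics/sp.png",np.hstack([f("d1",225,20),f("d2",65,20)])[:,:,::-1])
```

```text
(no output)
```

View pics/sp.png

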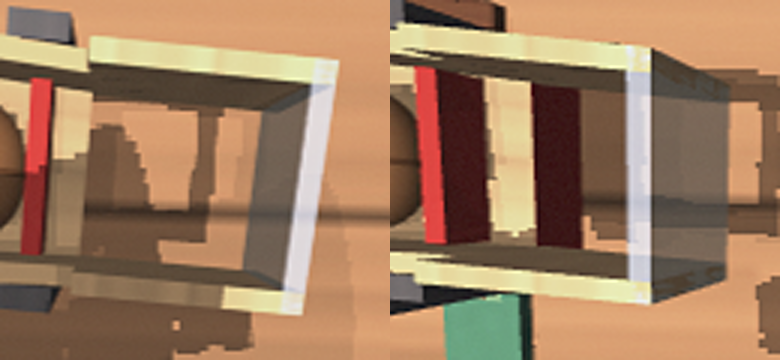

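Front outer top corners of the spout are at crop (338,60) and (301,315) in d1, and (260,47) and (262,303) in d2. The lower front edge in d2 is at (338,88) and (336,277).

Run:
```python
from h import *
D1,D2=load("d1")[2:],load("d2")[2:]
g=lambda u0,v0,x,y:(u0+(x+.5)/3-.5,v0+(y+.5)/3-.5)
a1=g(225,20,338,60);b1=g(225,20,301,315);a2=g(65,20,260,47);b2=g(65,20,262,303)
A,ga=tri((a1,*D1),(a2,*D2));B,gb=tri((b1,*D1),(b2,*D2));print(A,ga,B,gb,np.linalg.norm(A-B))
for z in (178,180,182):
    P=[plane(p,z,*D)[0] for p,D in ((a1,D1),(b1,D1),(a2,D2),(b2,D2))]
    print(z,np.round(P,1)[:,:2].tolist(),[np.linalg.norm(P[0]-P[1]),np.linalg.norm(P[2]-P[3])])
bl=[plane(g(65,20,*p),108,*D2)[0].round(1) for p in ((338,88),(336,277))];print("low front",bl)
lk=np.array([474.2,142.2]);
for q in (A,B): pass
M=(A+B)[:2]/2; y=(B-A)[:2];y/=np.linalg.norm(y);x=np.array([y[1],-y[0]]);print("x axis",x,np.degrees(np.arctan2(x[1],x[0])),"spout",M+29*x,"lock in disp",[(lk-M-29*x)@x,(lk-M-29*x)@y])
# axis from lock constraint: spout S, S+90x+130y=lock
for d in range(88,106,1):
    t=np.radians(d);x=np.array([np.cos(t),np.sin(t)]);y=np.array([-x[1],x[0]]);S=lk-90*x-130*y
    F=S-29*x; r=[np.round((q[:2]-S)@np.c_[x,y],1).tolist() for q in (A,B)]; print(d,S.round(1),r)
```

```text
[622.41615769  13.54703691 180.12373324] 0.1895207853771716 [568.60259018  16.97588643 179.58591621] 0.33793405690912964 53.9253771849055
178 [[622.6, 13.1], [568.3, 16.7], [622.8, 14.2], [568.6, 17.5]] [np.float64(54.44479853711783), np.float64(54.27700873845818)]
180 [[622.3, 13.5], [568.5, 17.1], [622.5, 13.6], [568.8, 16.8]] [np.float64(53.9758390406662), np.float64(53.809150975692035)]
182 [[622.1, 13.9], [568.7, 17.4], [622.3, 13.0], [569.0, 16.2]] [np.float64(53.50687954421457), np.float64(53.34129321292588)]
low front [array([621.6,  14.2, 108. ]), array([569.4,  17.2, 108. ])]
x axis [0.06358824 0.99797622] 86.35420221010524 spout [597.35343302  44.20277204] lock in disp [np.float64(89.96779251305752), np.float64(129.13566921105013)]
88 [601.   47.7] [[-33.4, -22.6], [-31.9, 31.3]]
89 [602.6  49.9] [[-36.0, -20.4], [-33.6, 33.4]]
90 [604.2  52.2] [[-38.7, -18.2], [-35.2, 35.6]]
91 [605.8  54.5] [[-41.2, -15.9], [-36.9, 37.8]]
92 [607.3  56.8] [[-43.7, -13.6], [-38.4, 40.0]]
93 [608.7  59.1] [[-46.2, -11.3], [-40.0, 42.3]]
94 [610.2  61.5] [[-48.7, -8.9], [-41.5, 44.6]]
95 [611.5  63.9] [[-51.1, -6.4], [-43.0, 46.9]]
96 [612.9  66.3] [[-53.4, -4.0], [-44.4, 49.2]]
97 [614.2  68.7] [[-55.8, -1.4], [-45.8, 51.6]]
98 [615.5  71.2] [[-58.0, 1.1], [-47.1, 53.9]]
99 [616.7  73.6] [[-60.3, 3.7], [-48.5, 56.3]]
100 [617.9  76.1] [[-62.4, 6.4], [-49.7, 58.8]]
101 [619.   78.7] [[-64.6, 9.1], [-50.9, 61.2]]
102 [620.1  81.2] [[-66.7, 11.8], [-52.1, 63.7]]
103 [621.1  83.8] [[-68.7, 14.5], [-53.3, 66.2]]
104 [622.1  86.3] [[-70.7, 17.3], [-54.3, 68.7]]
105 [623.1  88.9] [[-72.6, 20.1], [-55.4, 71.2]]
```

Spout is at (597.4, 44.2), with the uphill axis at 86.4°. The lock position checks out at (90.0, 129.1) in dispenser axes. Now the bowl.

```bash
python3 -m pendant '[0,-0.035,-0.09,-0.02,0,0,0,0,-0.07,-0.18,-0.04,0,0,0,0,-0.1,-0.27,-0.06,0,0,0,0,-0.137,-0.36,-0.07,0,0,0,0,-0.137,-0.384,-0.07,0,0,0,0,-0.137,-0.384,-0.07,0,0,0,0,-0.137,-0.384,-0.07,0,0,0,0,-0.137,-0.384,-0.07,0,0,0]'
python3 -c "
from h import *
grab('wrist','b1')"
python3 -m pendant '[0,0,-0.08,0,0,0,0,0,0,-0.16,0,0,0,0,0,0,-0.24,0,0,0,0,0,0,-0.24,0,0,0,0,0,0,-0.24,0,0,0,0,0,0,-0.24,0,0,0,0]'
python3 - <<'E'
from h import *
a=load("b1")[0]; b=grab("wrist","b2")
W={n:load(n)[2:] for n in("b1","b2")}
for n in W: print(n,proj([[510,-341,55],[405,-355,45],[365,-361,45],[613,-193,5]],*W[n]).round().tolist())
cv2.imwrite("pics/b12.png",cv2.resize(np.hstack([a[:300],b[:300]])[:,:,::-1],(800,234),interpolation=cv2.INTER_AREA))
E
```

```text
time_s: 13.4
tcp_pos: [451.8, -249.6, 305.3]
tcp_rot: [-0.0, 1.0, 0.013, 0.0]
ft_force: [0.1, -0.4, -0.3]
width: 1.004
finger_force: 0.0
time_s: 14.05
tcp_pos: [451.6, -370.1, 305.0]
tcp_rot: [-0.0, 1.0, 0.013, 0.0]
ft_force: [-0.4, 0.7, 0.5]
width: 1.002
finger_force: 0.0
b1 [[358.0, 108.0], [357.0, 209.0], [359.0, 243.0], [207.0, -6.0]]
b2 [[230.0, 104.0], [244.0, 206.0], [249.0, 240.0], [86.0, -9.0]]
```

View pics/b12.png

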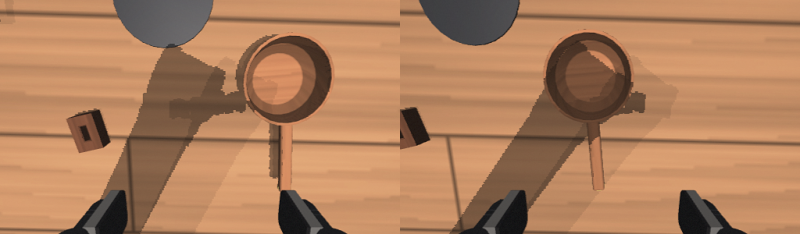

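b12 shows the bowl rim centred at b1 (371,101) and b2 (241,100), full-resolution. The handle ends at b1 (366,242) and b2 (253,242). I'll segment the two accurately.

Run:
```python
from h import *
R={}
for n in ("b1","b2"):
    im,d,K,T=load(n); v,u=np.mgrid[0:384,0:512]
    c=np.stack([(u-K[2])/K[0]*d,(v-K[3])/K[1]*d,d],-1).reshape(-1,3)
    P=((c-T[:3,3])@T[:3,:3]).reshape(384,512,3); z=P[...,2]
    near=(np.hypot(P[...,0]-510,P[...,1]+341)<175)&(d>0)&(z<70)
    bl=max(blobs(near&(z>36)),key=lambda b:b[0][4]); m=bl[2]; print(n,bl[:2],"zmax",np.percentile(z[m],[50,95,99]).round(1))
    # handle: x<445 ; rim: outer boundary with x>460
    h=m&(P[...,0]<440); hy,hx=np.nonzero(h)
    rows=[(np.nonzero(h[r])[0].min()-.5,np.nonzero(h[r])[0].max()+.5,r) for r in range(hy.min()+3,hy.max()-2)]
    mid=np.array([((a+b)/2,r) for a,b,r in rows]); end=(mid[-1,0],hy.max()+.5)
    ct=max(cv2.findContours(m.astype(np.uint8),cv2.RETR_EXTERNAL,cv2.CHAIN_APPROX_NONE)[0],key=len)[:,0]
    # rim circle: cast outer contour on z=55, robust circle fit
    Q=plane(ct,55,K,T)[:,:2]; Q=Q[Q[:,0]>475]
    A=np.c_[2*Q,np.ones(len(Q))]; s=np.linalg.lstsq(A,(Q**2).sum(1),rcond=None)[0]; r=np.sqrt(s[2]+s[:2]@s[:2]); res=np.hypot(*(Q-s[:2]).T)-r
    print(" rim centre",s[:2].round(1),"r",r.round(1),"res",np.abs(res).max().round(1))
    H=plane(mid,52,K,T)[:,:2]; vx=cv2.fitLine(H.astype(np.float32),cv2.DIST_L2,0,.01,.01).ravel(); ang=np.degrees(np.arctan2(vx[1],vx[0])); print(" handle line z52: at",vx[2:].round(1),"ang",ang,"y at x=400:",vx[3]+(400-vx[2])*vx[1]/vx[0],"width",np.mean([np.linalg.norm(plane((a,r),52,K,T)-plane((b,r),52,K,T)) for a,b,r in rows]).round(1),"end",plane(end,52,K,T).round(1)[0])
    E=cv2.fitEllipse(ct[plane(ct,55,K,T)[:,0]>475].astype(np.float32)); R[n]=(E[0],end,K,T); print(" ellipse",E)
a,b=R["b1"],R["b2"]
print("rim tri",tri((a[0],*a[2:]),(b[0],*b[2:])),"end tri",tri((a[1],*a[2:]),(b[1],*b[2:])))
im,d,K,T=load("top");hsv=cv2.cvtColor(im,cv2.COLOR_RGB2HSV); 
for n in ("d1","d2","top"):
    im,d,K,T=load(n); s=im.max(2).astype(int)-im.min(2); m=(s<25)&(im.max(2)<110)&(im.max(2)>40)
    v,u=np.nonzero(m); P=plane(np.c_[u,v],5,K,T); k=np.hypot(P[:,0]-613,P[:,1]+193)<85; mm=np.zeros(m.shape,np.uint8); mm[v[k],u[k]]=1
    ct=max(cv2.findContours(mm,cv2.RETR_EXTERNAL,cv2.CHAIN_APPROX_NONE)[0],key=len)[:,0]; ct=ct[(ct[:,1]>1)&(ct[:,0]<510)&(ct[:,0]>1)]
    Q=plane(ct,5,K,T)[:,:2];A=np.c_[2*Q,np.ones(len(Q))]; s=np.linalg.lstsq(A,(Q**2).sum(1),rcond=None)[0]; print(n,"coaster",s[:2].round(1),np.sqrt(s[2]+s[:2]@s[:2]).round(1))
```

```text
b1 ([311, 41, 118, 205, 4819], [377.2, 131.5]) zmax [52.3 56.3 56.9]
 rim centre [ 513.6 -351.1] r 54.2 res 1.3
 handle line z52: at [ 404.8 -360.3] ang 5.6166525 y at x=400: -360.80646 width 18.3 end [ 365.5 -364.6   52. ]
 ellipse ((369.4873352050781, 100.78915405273438), (111.43328857421875, 122.86454010009766), 38.6552848815918)
b2 ([183, 37, 117, 208, 4729], [242.2, 125.9]) zmax [52.5 56.4 57.1]
 rim centre [ 513.7 -351.2] r 54.1 res 0.6
 handle line z52: at [ 403.  -362.8] ang 5.8423867 y at x=400: -363.13165 width 16.2 end [ 363.3 -366.3   52. ]
 ellipse ((241.20925903320312, 97.06524658203125), (115.32194519042969, 119.8392333984375), 167.41050720214844)
rim tri (array([ 516.40393489, -351.17414323,   54.59795845]), np.float64(0.05225386784541833)) end tri (array([ 362.35014745, -366.23768494,   47.9383665 ]), np.float64(2.002560810544477))
d1 coaster [ 615.6 -193. ] 63.9
d2 coaster [ 615.8 -193.5] 64.0
top coaster [ 611.5 -191.4] 60.5
```

```bash
python3 -m pendant '[0,-0.05,0.015,-0.07,0,0,0.024,0,-0.099,0.015,-0.15,0,0,0.024,0,-0.099,0.015,-0.23,0,0,0.024,0,-0.099,0.015,-0.3,0,0,0.024,0,-0.099,0.015,-0.36,0,0,0.024,0,-0.099,0.015,-0.4,0,0,0.024,0,-0.099,0.015,-0.414,0,0,0.024,0,-0.099,0.015,-0.414,0,0,0.024,0,-0.099,0.015,-0.414,0,0,0.024]'
python3 -m pendant '[1,0,0,0,0,0,0,1,0,0,0,0,0,0,1,0,0,0,0,0,0,1,0,0,0,0,0,0,1,0,0,0,0,0,0,1,0,0,0,0,0,0,1,0,0,0,0,0,0]' 100
python3 -m pendant '[1,0,0,0.02,0,0,0,1,0,0,0.05,0,0,0,1,0,0,0.09,0,0,0,1,0,0,0.13,0,0,0,1,0,0,0.16,0,0,0,1,0,0,0.16,0,0,0,1,0,0,0.16,0,0,0]'
python3 - <<'E'
from h import *
im=grab("wrist","g1"); from rig import env; s=env.read_state(); print(s["tcp_pos"],s["tcp_rot"],s["wrist_torque"],s["joint_pos"])
cv2.imwrite("pics/g1.png",im[:,:,::-1])
E
```

```text
time_s: 15.0
tcp_pos: [401.9, -364.8, 99.3]
tcp_rot: [0.001, 0.999, 0.049, 0.001]
ft_force: [-0.1, -0.3, 0.4]
width: 0.997
finger_force: 0.0
time_s: 15.7
tcp_pos: [401.0, -364.9, 98.1]
tcp_rot: [0.0, 0.999, 0.049, 0.0]
ft_force: [-0.2, 0.3, 1.5]
width: 0.165
finger_force: 97.2
time_s: 16.4
tcp_pos: [400.8, -364.7, 178.1]
tcp_rot: [0.0, 0.999, 0.049, 0.0]
ft_force: [-0.2, -0.1, -2.3]
width: 0.17
finger_force: 97.5
[ 400.43330446 -364.44287448  177.30782092] [-3.51339165e-04  9.98813080e-01  4.87035148e-02 -5.24412690e-04] [-0.00313057  0.19590776  0.06991284] [ 0.93129414  0.20597805 -0.26809409  1.86437096  0.06163378  1.08045004
 -0.83386521]
```

Run:
```python
from h import *
im,d,K,T=load("g1"); s=np.load("g1.npz"); v,u=np.mgrid[0:384,0:512]
c=np.stack([(u-K[2])/K[0]*d,(v-K[3])/K[1]*d,d],-1).reshape(-1,3)
P=((c-T[:3,3])@T[:3,:3]).reshape(384,512,3); z=P[...,2]
near=(np.hypot(P[...,0]-513,P[...,1]+353)<75)&(d>0)
rim=near&(z>128)&(z<146)
Q=P[rim]; print(len(Q),np.percentile(Q[:,2],[2,50,98]).round(1))
A=np.c_[Q[:,:2]-[513,-353],np.ones(len(Q))]; k=z[rim]>130; co=np.linalg.lstsq(A[k],Q[k,2],rcond=None)[0]; print("slope deg",np.degrees(co[:2]).round(2),"z",co[2].round(1))
H=co[2]
m=max(blobs(near&(z>118)),key=lambda b:b[0][4])[2]
ct=max(cv2.findContours(m.astype(np.uint8),cv2.RETR_EXTERNAL,cv2.CHAIN_APPROX_NONE)[0],key=len)[:,0]; ct=ct[(ct[:,1]>1)]
Q=plane(ct,134,K,T)[:,:2]; Q=Q[Q[:,0]>480]
A=np.c_[2*Q,np.ones(len(Q))]; f=np.linalg.lstsq(A,(Q**2).sum(1),rcond=None)[0]; r=np.sqrt(f[2]+f[:2]@f[:2]); print("centre",f[:2].round(1),"r",r.round(1),"n",len(Q),"vmin",ct[:,1].min())
w,x,y,zq=s["rot"]; t=2*np.arctan2(y,x); a=f[:2]-s["tcp"][:2]; print("tool ang",np.degrees(t),"bowl in tool",a@[np.cos(t),np.sin(t)],a@[-np.sin(t),np.cos(t)])
```

```text
9949 [128.5 133.7 135.9]
slope deg [2.01 0.24] z 135.0
centre [ 510.4 -353. ] r 47.9 n 312 vmin 2
tool ang 5.586188292143641 bowl in tool 110.17548208089735 0.9588109394556081
```

```bash
python3 -m pendant '[1,0.02,0.02,0,0,0,0.03,1,0.05,0.06,0,0,0,0.07,1,0.09,0.1,0,0,0,0.115,1,0.13,0.15,0,0,0,0.16,1,0.18,0.2,-0.01,0,0,0.205,1,0.23,0.25,-0.03,0,0,0.25,1,0.27,0.3,-0.05,0,0,0.295,1,0.31,0.35,-0.07,0,0,0.34,1,0.35,0.39,-0.088,0,0,0.385,1,0.374,0.4,-0.088,0,0,0.42]' 
python3 -m pendant '[1,0,0,0,0,0,0.029,1,0,0,0,0,0,0.029,1,0,0,0,0,0,0.029,1,0,0,0,0,0,0.029]'
python3 - <<'E'
from h import *
from rig import env; im=grab("wrist","p1"); s=env.read_state(); print(s["joint_pos"],s["ft_force"],s["wrist_torque"])
w,x,y,z=s["tcp_rot"];t=2*np.arctan2(y,x);X=np.array([.0636,.998]);S=np.array([597.4,44.2]);b=s["tcp_pos"][:2]+113.4*np.array([np.cos(t),np.sin(t)])
print(s["tcp_pos"],np.degrees(t),"bowl in disp:",(b-S)@X,(b-S)@[-X[1],X[0]])
E
```

```text
time_s: 17.45
tcp_pos: [588.0, -160.3, 131.2]
tcp_rot: [-0.003, 0.756, 0.654, 0.0]
ft_force: [-0.3, -0.5, -1.8]
width: 0.165
finger_force: 97.4
time_s: 17.85
tcp_pos: [587.4, -165.3, 133.5]
tcp_rot: [-0.0, 0.73, 0.684, -0.0]
ft_force: [0.8, 0.2, -1.3]
width: 0.169
finger_force: 97.6
[ 0.69724544  0.43644353 -0.57412085  1.72181896  0.26629803  1.06229404
 -0.0297928 ] [-0.71064563 -0.07484093 -0.91787324] [-0.17494923 -0.03783089 -0.00314091]
[ 587.50429906 -165.22023601  133.68373903] 86.29163873711288 bowl in disp: -96.22805246231287 -3.565887395138755
```

```bash
python3 -m pendant '[1,-0.005,0.03,0,0,0,0,1,-0.003,0.07,0,0,0,0,1,0,0.11,0,0,0,0,1,0.001,0.13,0,0,0,0,1,0.002,0.136,0,0,0,0,1,0.002,0.136,0,0,0,0]' 
python3 -m pendant '[1,0,0.008,0,0,0,0,1,0.001,0.016,0,0,0,0,1,0.002,0.024,0,0,0,0,1,0.002,0.032,0,0,0,0,1,0.003,0.04,0,0,0,0,1,0.003,0.046,0,0,0,0,1,0.004,0.052,0,0,0,0,1,0.004,0.056,0,0,0,0,1,0.004,0.056,0,0,0,0]'
cat > bp.py <<'E'
from h import *
from rig import env; s=env.read_state()
w,x,y,z=s["tcp_rot"];t=2*np.arctan2(y,x);X=np.array([.0636,.998]);S=np.array([597.4,44.2]);b=s["tcp_pos"][:2]+113.4*np.array([np.cos(t),np.sin(t)])
print(s["ft_force"].round(2) if hasattr(s["ft_force"],"round") else s["ft_force"],s["tcp_pos"],np.degrees(t),"bowl in disp:",(b-S)@X,(b-S)@[-X[1],X[0]],s["time_s"])
E
python3 bp.py
```

```text
time_s: 18.5
tcp_pos: [588.9, -96.5, 134.1]
tcp_rot: [0.0, 0.729, 0.685, -0.0]
ft_force: [0.6, 0.1, -1.7]
width: 0.168
finger_force: 97.6
time_s: 19.4
tcp_pos: [591.0, -68.7, 134.0]
tcp_rot: [0.0, 0.729, 0.685, -0.0]
ft_force: [0.5, -3.8, -2.1]
width: 0.169
finger_force: 97.6
[ 0.51 -3.85 -2.15] [590.95464147 -68.70604298 133.95468261] 86.41586843654524 bowl in disp: 0.3125533666346492 -0.6251446335469802 19.4
```

```bash
python3 -m pendant '[1,0,0.004,0,0,0,0,1,0,0.004,0,0,0,0,1,0,0.004,0,0,0,0,1,0,0.004,0,0,0,0,1,0,0.004,0,0,0,0,1,0,0.004,0,0,0,0,1,0,0.004,0,0,0,0,1,0,0.004,0,0,0,0]' ; for i in 1 2 3; do python3 bp.py; python3 -m pendant '[1,0,0,0,0,0,0,1,0,0,0,0,0,0,1,0,0,0,0,0,0,1,0,0,0,0,0,0,1,0,0,0,0,0,0]' >/dev/null; done; python3 bp.py
```

```text
time_s: 20.2
tcp_pos: [590.8, -66.8, 133.9]
tcp_rot: [-0.0, 0.729, 0.685, -0.0]
ft_force: [-0.5, -3.7, -3.7]
width: 0.166
finger_force: 97.7
[-0.45 -3.66 -3.74] [590.84625304 -66.76266498 133.88007836] 86.40886815909404 bowl in disp: 2.2451653144233803 -0.4072294507060026 20.2
[-0.3  -2.78 -4.39] [590.87834419 -66.7786836  133.92034509] 86.40563918317639 bowl in disp: 2.2312257137122753 -0.4466661497551586 20.7
[-0.74 -3.09 -4.73] [590.92074549 -66.71732001 133.93204237] 86.40699473770788 bowl in disp: 2.2951608289362038 -0.48239693916833604 21.2
[-0.98 -3.78 -4.06] [590.93624948 -66.77859305 133.95613965] 86.40439896856468 bowl in disp: 2.235001062911166 -0.5069045707071316 21.7
```

Run:
```python
from h import *
grab("top","t1"); 
S=np.array([597.4,44.2]);X=np.array([.0636,.998])
for n in ("top","t1"):
    im,d,K,T=load(n); a=[]
    for x in range(-30,180,6):
        z=150+max(0,x-20)*.51; u,v=proj([*(S+x*X),z],K,T)[0].round().astype(int); a.append(f"{x}:{im[v,u].tolist()},{d[v,u]:.0f}")
    print(n,*a)
```

```text
top -30:[145, 105, 67],1074 -24:[146, 136, 132],895 -18:[131, 97, 70],1075 -12:[155, 107, 60],1077 -6:[154, 109, 64],1074 0:[157, 111, 62],1074 6:[155, 111, 58],1074 12:[148, 105, 58],1075 18:[144, 102, 57],1074 24:[137, 109, 60],1074 30:[141, 111, 62],955 36:[144, 45, 11],928 42:[162, 134, 83],948 48:[161, 138, 82],948 54:[161, 135, 81],941 60:[162, 137, 83],938 66:[161, 136, 82],940 72:[128, 104, 51],930 78:[151, 154, 56],910 84:[99, 61, 21],896 90:[121, 79, 28],894 96:[137, 92, 43],889 102:[121, 74, 35],894 108:[86, 56, 26],891 114:[117, 73, 35],878 120:[134, 87, 42],876 126:[122, 76, 29],875 132:[73, 48, 19],880 138:[98, 61, 25],867 144:[127, 81, 38],865 150:[127, 81, 28],863 156:[108, 71, 34],863 162:[85, 55, 24],855 168:[121, 75, 26],852 174:[129, 86, 36],847
t1 -30:[101, 73, 43],986 -24:[133, 132, 131],894 -18:[99, 78, 63],1012 -12:[141, 88, 40],1035 -6:[161, 101, 47],1036 0:[149, 93, 46],1039 6:[96, 58, 12],1014 12:[96, 59, 10],1006 18:[87, 56, 13],1009 24:[128, 103, 54],1008 30:[166, 144, 86],954 36:[168, 141, 86],950 42:[170, 145, 91],952 48:[168, 142, 87],944 54:[164, 137, 80],943 60:[168, 142, 88],941 66:[169, 145, 87],935 72:[165, 140, 82],929 78:[169, 143, 88],929 84:[168, 142, 86],922 90:[169, 143, 88],924 96:[166, 144, 87],917 102:[167, 142, 86],913 108:[166, 144, 87],914 114:[168, 146, 90],911 120:[168, 144, 88],909 126:[165, 144, 84],904 132:[168, 148, 90],899 138:[169, 145, 89],896 144:[170, 150, 94],897 150:[166, 141, 82],893 156:[168, 144, 87],889 162:[166, 145, 88],883 168:[168, 145, 89],880 174:[168, 146, 93],878
```

The chute is empty, so I withdraw the bowl and carry it to the coaster with the handle at 40°, which keeps clear of the bottle.

```bash
python3 -m pendant '[1,-0.001,-0.01,0,0,0,0,1,-0.002,-0.03,0,0,0,0,1,-0.003,-0.055,0,0,0,0,1,-0.005,-0.085,0,0,0,0,1,-0.007,-0.115,0,0,0,0,1,-0.009,-0.145,0,0,0,0,1,-0.011,-0.175,0,0,0,0,1,-0.013,-0.2,0,0,0,0,1,-0.014,-0.215,0,0,0,0,1,-0.014,-0.22,0,0,0,0]' 
python3 -m pendant '[1,-0.01,-0.015,0,0,0,-0.02,1,-0.025,-0.04,0,0,0,-0.05,1,-0.04,-0.065,0,0,0,-0.085,1,-0.055,-0.09,0,0,0,-0.12,1,-0.07,-0.115,0,0,0,-0.155,1,-0.085,-0.14,0,0,0,-0.19,1,-0.1,-0.165,0,0,0,-0.22,1,-0.108,-0.176,0,0,0,-0.245,1,-0.11,-0.179,0,0,0,-0.258,1,-0.11,-0.179,0,0,0,-0.258]' 
python3 -m pendant '[1,0,0,0,0,0,0,1,0,0,0,0,0,0,1,0,0,0,0,0,0]'
python3 - <<'E'
from h import *
from rig import env
im=grab("wrist","c1"); grab("top","t2"); s=env.read_state(); w,x,y,z=s["tcp_rot"];t=2*np.arctan2(y,x)
print(np.degrees(t),"bowl",s["tcp_pos"][:2]+113.4*np.array([np.cos(t),np.sin(t)]),s["tcp_pos"],s["ft_force"],s["wrist_torque"])
im,d,K,T=load("t2"); v,u=np.mgrid[0:384,0:512]; c=np.stack([(u-K[2])/K[0]*d,(v-K[3])/K[1]*d,d],-1).reshape(-1,3)
P=((c-T[:3,3])@T[:3,:3]).reshape(384,512,3)
q=(np.hypot(P[...,0]-615,P[...,1]+193)<75)&(P[...,2]>65)&(P[...,2]<110)
ct=max(cv2.findContours(q.astype(np.uint8),cv2.RETR_EXTERNAL,cv2.CHAIN_APPROX_NONE)[0],key=len)[:,0]
Q=plane(ct,91,K,T)[:,:2]; Q=Q[(Q-[615,-193])@[.77,.64]>-10]; A=np.c_[2*Q,np.ones(len(Q))]; f=np.linalg.lstsq(A,(Q**2).sum(1),rcond=None)[0]; print("rim by top",f[:2],np.sqrt(f[2]+f[:2]@f[:2]))
E
```

```text
time_s: 22.75
tcp_pos: [583.7, -178.1, 133.8]
tcp_rot: [0.0, 0.729, 0.684, -0.0]
ft_force: [-0.1, 0.7, -2.7]
width: 0.17
finger_force: 98.0
time_s: 23.75
tcp_pos: [528.9, -265.8, 133.9]
tcp_rot: [-0.0, 0.94, 0.342, -0.0]
ft_force: [-0.6, -0.3, -2.8]
width: 0.167
finger_force: 97.9
time_s: 24.05
tcp_pos: [529.2, -265.7, 133.9]
tcp_rot: [-0.0, 0.94, 0.342, 0.0]
ft_force: [1.3, 0.5, -3.0]
width: 0.167
finger_force: 98.0
40.00590812889891 bowl [ 615.92721777 -193.06700747] [ 529.06529475 -265.96807967  133.91796782] [ 0.451137    0.16060007 -2.07068572] [-0.14243835  0.14574067  0.01320065]
rim by top [ 609.71271927 -188.82911117] 53.414785651830265
```

```bash
python3 -m pendant '[1,0,0,-0.01,0,0,0,1,0,0,-0.02,0,0,0,1,0,0,-0.03,0,0,0,1,0,0,-0.04,0,0,0,1,0,0,-0.048,0,0,0,1,0,0,-0.053,0,0,0,1,0,0,-0.056,0,0,0,1,0,0,-0.058,0,0,0,1,0,0,-0.058,0,0,0]' | grep -E 'pos|force'
for i in 1; do python3 -m pendant '[1,0,0,-0.001,0,0,0,1,0,0,-0.002,0,0,0,1,0,0,-0.003,0,0,0,1,0,0,-0.003,0,0,0]' | grep -E 'pos|force'; done
```

```text
tcp_pos: [529.0, -266.3, 104.9]
ft_force: [0.4, -0.5, -2.1]
finger_force: 97.9
tcp_pos: [528.9, -266.4, 103.6]
ft_force: [-0.3, -1.0, -0.8]
finger_force: 98.1
```

```bash
python3 -m pendant '[1,0,0,-0.001,0,0,0,1,0,0,-0.002,0,0,0,1,0,0,-0.002,0,0,0]' | grep -E 'pos|force'
python3 -m pendant '[0.9,0,0,0,0,0,0,0.8,0,0,0,0,0,0,0,0,0,0,0,0,0,0,0,0,0,0,0,0,0,0,0,0,0,0,0,0,0,0,0,0,0,0,0,0,0,0,0,0,0]' 20
python3 -m pendant '[0,0,0,0.03,0,0,0,0,0,0,0.09,0,0,0,0,0,0,0.17,0,0,0,0,-0.05,0,0.26,0,0,0,0,-0.1,0,0.34,0,0,0,0,-0.14,0,0.36,0,0,0,0,-0.14,0,0.36,0,0,0,0,-0.14,0,0.36,0,0,0]'
python3 - <<'E'
from h import *
im=grab("wrist","f1"); t=grab("top","f2"); sc=grab("scene","f3")
W=load("f1"); u=proj([615.7,-193.2,50],*W[2:])[0].astype(int); print(u)
a=cv2.resize(im,(400,300),interpolation=cv2.INTER_AREA); b=cv2.resize(t[80:290,100:430],(400,255))[:,:400]; b=cv2.copyMakeBorder(b,0,45,0,0,cv2.BORDER_CONSTANT)
c=cv2.resize(sc[120:320,80:340],(400,300)); x0=max(u[0]-75,0);y0=max(u[1]-75,0); e=cv2.resize(im[y0:y0+150,x0:x0+200],(400,300))
cv2.imwrite("pics/final.png",np.vstack([np.hstack([a,b]),np.hstack([c,e])])[:,:,::-1])
E
```

```text
tcp_pos: [528.9, -266.7, 103.0]
ft_force: [-3.0, -1.5, 3.6]
finger_force: 98.8
time_s: 26.45
tcp_pos: [529.0, -266.2, 102.4]
tcp_rot: [-0.0, 0.94, 0.342, 0.0]
ft_force: [-0.4, -0.3, 1.1]
width: 0.995
finger_force: 0.0
time_s: 27.25
tcp_pos: [459.1, -266.2, 283.2]
tcp_rot: [0.001, 0.94, 0.342, 0.0]
ft_force: [-1.0, -0.0, -0.5]
width: 1.003
finger_force: 0.0
[313 -34]
```

View pics/final.png

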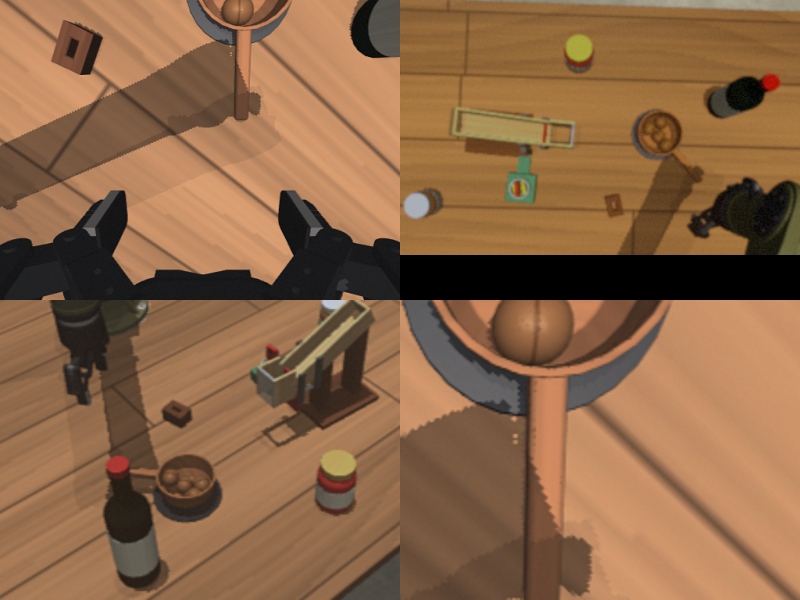

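The final view shows the bowl standing on the coaster (top view ~(658,132)) with the walnuts inside. The chute is empty, the key is in the lock (520,187), the jars and bottle are in place and the gripper is clear.

```bash
python3 -c "
from rig import order
print(order.hand_in())"
```

```text
the job is handed in; nothing more can be done
None
```

The job is handed in at about 27 s: the key is left in the lock at its stop, the chute is empty with the walnuts in the bowl on the coaster, and the jars and bottle look undisturbed (I did not count all four walnuts one by one).

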